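# Lay an ejector pin on a sloping angle gauge

### The arm

A 6-joint arm with a two-finger parallel gripper is mounted at the origin on the work surface. World frame = base frame: x ahead of the robot, y to its left, z up, the work surface at z = 0. Lengths are in m, angles in rad, forces in N, time in s.
With the tool pointing down it reaches from about 0.25 to 0.8 m from the base axis. Payload 8.5 kg.
Tool frame: the origin (TCP) lies midway between the tips of the shut fingers; the grasp point (between the pads) lies 19 mm behind it; z points along the fingers, y is the line along which they close (so a half turn about z gives the same grasp; the last joint's range is limited). The gripper opens to 85 mm and grips with 20 to 120 N. Pads are 22 mm wide; open, the fingers measure 114 mm over their backs; the gripper's body (76 mm by 85 mm) begins 54 mm behind the grasp point. The pads swing forward as they close: fully open they stand 13 mm farther back than shut.
Start: joints at [1.143, 0.238, -0.013, 1.319, 0, 1.571], TCP at [0.218, 0.478, 0.231] pointing down, gripper open.
Joint ranges: [-2.66, 2.66], [-1.03, 1.9], [-1.14, 1.46], [-1.82, 2.27], [-1.45, 1.34], [-3.14, 3.14]. Speed limits (rad/s): [2.22, 2.22, 2.79, 3.14, 3.14, 3.14].

### API

Orientations are given as a unit quaternion [x, y, z, w].
In Python, from rig import robot gives the robot as it stands.
- The arm moves only by the shell command python3 -m handwheel 'ROWS' [FORCE]. ROWS is JSON, a list of rows, each an object with "offset": the shift along the world's x, y, z in mm, a list of three; "rotation": the turn, a rotation vector about the world's x, y, z in degrees, a list of three; "jaw": the opening, from -1 (shut) to 1 (fully open), so that 0 is half open. In form: [{"offset": [tx, ty, tz], "rotation": [ax, ay, az], "jaw": jaw}, ...]. A call has exactly 8 rows; each row shifts and turns the commanded pose from where the row before left it; what a row does not reach is not made up. A row lasts 1/12 s, in which the tool goes at most 41.7 mm and 7.16 degrees, less where a joint would pass 70% of its speed; a pose out of reach is approached as far as the arm can. A call is refused whole if a number of a shift passes 41.7 or a number of a turn 7.16, either way. A call with a gripper value outside its range is refused whole. The fingers move at their own pace and stop on an object; FORCE is the grip in N (left out, the last holds). Time passes only in rows, so rows that do not move let the fingers close, or fill a call up. It gives the time, the measured TCP pose, the force, the opening and the grip force at its end, in the units of the state.
- robot.get_state(): the state, without advancing time (a new reading comes with each control period).
- robot.grab_frame(name): name is "scene" or "side" or "wrist"; returns a dict with "img" (480x640x3 uint8, red, green, blue), "fx", "fy", "cx", "cy" (pixels), "view" (4x4, takes a point from world to camera coordinates); the wrist camera has in their place "T_tool_cam" (4x4, takes a point from camera to tool coordinates, whose origin is the TCP and whose axes are the flange's). Camera axes: x right, y up, looking along -z (the intrinsics and any distortion apply to the point x, -y, -z); pixel columns grow to the right and rows downward; lengths in m; the calibration is good to about 2 mm. A picture is of the moment at which its call begins: read the wrist's pose just before it. There is no depth.
- robot.hand_in(): hands the job in; it is judged then, once.
The state is a dict: "time_s": time; "qpos": joint angles; "dq": joint speeds; "joint_torque": joint torques, N m; "tcp_pos": TCP position; "tool_rot": TCP orientation; "wrist_force": force on the tool from outside, world axes, zero at the start; "wrist_torque": the same for the moment, N m; "opening": finger opening in m; "gripper_force": force on a finger pad.
Only numpy, scipy, OpenCV 4.12 (cv2) and the standard library are available. Lean on these libraries where they do the work, as an engineer would, in place of code of your own. Each camera call takes 0.05 s, during which the arm holds its last target. There are 200 camera calls.

### The job

Take the headed bright steel ejector pin out of the green holder and lay it lengthwise in the two V rests of the sloping angle gauge, head at the upper end and the plain tip down against the end stop. Keep hold of it until it lies in the rests rather than dropping it, then let go, and leave the brass rod and all the other loose things where they are.

Things in the scene. Friction and masses are not known exactly. Their poses are not given: they have to be found in the camera images.
- pin: Bright steel ejector pin, 0.12 kg: round shank 12 mm diameter, 120 long, flat round head 20 diameter, 6 thick. Origin on the axis at mid-shank; x axis along the pin towards the head (tip at x = -60, head x = 60 to 66). Starts level in either slot of the green holder, head towards the holder's +x end (away from the robot).
- pin_head (a point): Centre of the pin's head, 63 mm from the pin's origin.
- depth_rod: Plain brass depth rod without a head, 12 mm in diameter and 120 mm long, lying in the other slot of the green holder. Origin at its middle on the axis, x along it. To be left alone.
- holder: Green plastic holder, fixed on the granite: base 125 x 125 x 8 mm, origin centre of its underside, z up. Two slots along x at y = -37.5 and 37.5, each a pair of 90 degree V rests 10 thick at x = -40 and 40. A 12 mm bar in them has its axis 42 above the underside; between the rests fingers have room 70 long, 34 deep below the axis.
- bed: Sloping bed of the angle gauge. x axis up the slope, 30 degrees above level, rising away from the robot; y level, across; z square to the slope, upwards. Origin: where the pin's origin is when it lies in the V rests with its tip touching the end stop (88 mm above the granite). Slab 150 x 70 mm, top face at z = -34. Friction may hold the pin on the slope: it may not slide down by itself.
- gauge: Matte dark steel angle gauge, fixed on the granite, base 160 x 74 mm, origin centre of its underside. On its bed (see bed, bed frame, mm): two light grey 90 degree V rests 10 thick at x = -35 and 35, open along z, V bottom z = -8.5, V 25 wide at its top z = 4; 60 mm of room between them for fingers. At the low end, the end stop.
- stop (a point): Middle of the end stop's face, at bed x = -60, y = 0, z = 0; the stop is light grey, 26 mm wide, reaches up to bed z = 6 and faces up the slope.
- plate: Grey granite surface plate, 400 (x) x 630 (y) mm, on a drawer base, fixed; top 130 mm above the table. Origin: centre of the base's underside, at table level. A shallow drawer with nested rings stands open 70 to 150 mm on the robot's side, lower than the granite.
- master_ring: Loose dark carbide master ring, 48 mm across, 18 mm high, lying on the far part of the plate. Origin: centre of the underside. To be left alone.
- square: Loose small steel square: foot 75 x 18 x 14 mm and an upright blade 84 mm high, on the far part of the plate. Origin: centre of the underside of the foot. To be left alone.
- parallel: Loose aluminium-coloured parallel bar 30 x 100 x 20 mm, on the far part of the plate. Origin: centre of the underside. To be left alone.
- jar: Small closed jar with a red cap, 48 mm across and 55 mm high, on the table to the left of the plate. Origin: centre of the underside. To be left alone.
- block_case: Wooden gauge-block case 100 x 70 x 35 mm, on the table to the right of the plate. Origin: centre of the underside. To be left alone.
Mind the look-alikes: they are no part of the job. Several things have the shape of the pin; the one meant has the colours described above.

How it is judged:
By the outcome, as a careful person would: the job done as asked, in the order asked, and still so for the second after the job is handed in, with the robot touching nothing.
It also fails if it takes over 34 s, if anything falls off the work surface, if the arm or the gripper's body presses on something with over 40 N, if the wrist force passes 120 N, or if a joint passes its speed limit or range.

## Working session

There is one attempt and no reset: what is moved stays moved. The work goes in short steps, Python scripts to look and compute and a shell command to move; the robot and the scene stay as the last step left them, time stands still between calls to the robot, and variables do not carry over. Pictures are saved under pics/ and viewed, at most 10 in all, crops included, and the job is handed in when it is done.

```bash
ls; mkdir -p pics; python3 - <<'E'
from rig import robot
import cv2,pickle,numpy as np
s=robot.get_state();print({k:np.round(v,3).tolist() for k,v in s.items()})
d={}
for n in("scene","side"):
    f=robot.grab_frame(n);d[n]=f;print(n,{k:np.round(v,3).tolist() for k,v in f.items() if k!="img"})
    cv2.imwrite(f"pics/{n}0.png",f["img"][:,:,::-1])
d["state"]=s
d["wrist"]=f=robot.grab_frame("wrist");print({k:np.round(v,3).tolist() for k,v in f.items() if k!="img"})
cv2.imwrite("pics/wrist0.png",f["img"][:,:,::-1])
pickle.dump(d,open("f0.pkl","wb"))
E
```

```text
pics
{'time_s': 0.0, 'qpos': [1.143, 0.239, -0.014, 1.319, 0.0, 1.571], 'dq': [0.001, -0.001, 0.0, 0.001, -0.0, -0.0], 'joint_torque': [-0.003, -53.878, 34.644, 0.018, -0.0, 0.0], 'tcp_pos': [0.218, 0.477, 0.231], 'tool_rot': [0.212, 0.977, -0.001, -0.0], 'wrist_force': [0.009, -0.031, 0.337], 'wrist_torque': [0.035, -0.038, 0.032], 'gripper_force': 0.0, 'opening': 0.085}
scene {'fx': 479.07, 'fy': 479.07, 'cx': 323.824, 'cy': 239.185, 'view': [[0.107, 0.994, 0.004, -0.047], [-0.606, 0.062, 0.793, 0.17], [0.788, -0.087, 0.609, -1.694], [0.0, 0.0, 0.0, 1.0]]}
side {'fx': 479.941, 'fy': 479.941, 'cx': 317.59, 'cy': 235.79, 'view': [[0.871, -0.491, 0.006, -0.418], [0.348, 0.625, 0.699, -0.245], [-0.347, -0.607, 0.715, -1.06], [0.0, 0.0, 0.0, 1.0]]}
{'fx': 401.881, 'fy': 401.881, 'cx': 318.021, 'cy': 246.498, 'T_tool_cam': [[-0.001, 0.963, 0.268, 0.069], [1.0, 0.001, -0.0, -0.0], [-0.001, 0.268, -0.963, -0.143], [0.0, 0.0, 0.0, 1.0]]}
```

View pics/scene0.png

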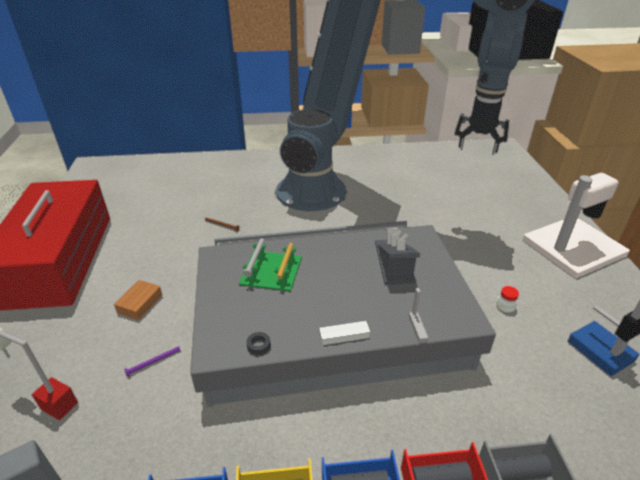

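View pics/side0.png

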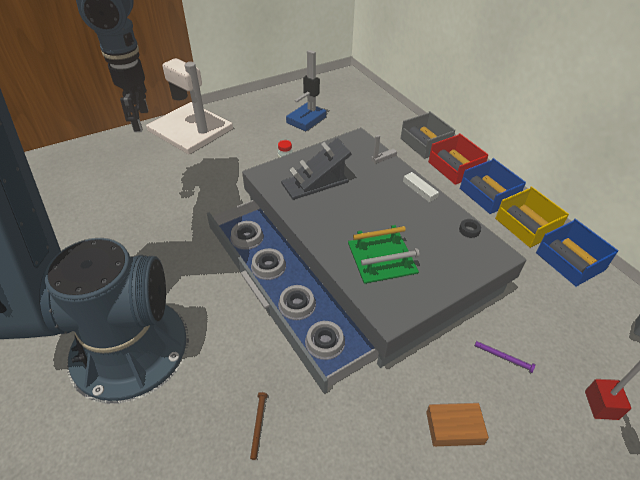

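The scene view shows the silver headed pin at about (255,258) and the brass rod at (286,262). The gauge is at (398,262). In the side view the silver pin is at (390,258) with its head at (416,253), the brass rod at (380,235), and the gauge rests at (296,172) and (328,148).

Things that could be taken for the pin in the side view:
- brass rod (380,235)
- purple headed pin (505,357)
- brown headed pin (259,425)
- rods in the bins (430,130 to 580,250)

I choose the silver headed pin in the green holder, and check it in one close crop.

```bash
cat > h.py <<'E'
import numpy as np,cv2,pickle
from scipy.spatial.transform import Rotation as R
def ray(f,uv,st=None):
    u,v=uv;d=np.array([(u-f["cx"])/f["fx"],-(v-f["cy"])/f["fy"],-1.])
    if "view" in f: T=np.linalg.inv(f["view"])
    else:
        W=np.eye(4);W[:3,:3]=R.from_quat(st["tool_rot"]).as_matrix();W[:3,3]=st["tcp_pos"];T=W@f["T_tool_cam"]
    return T[:3,3],T[:3,:3]@d
def onz(f,uv,z,st=None):
    o,d=ray(f,uv,st);return o+d*(z-o[2])/d[2]
def tri(*rs):
    A=0;b=0
    for o,d in rs:
        d=d/np.linalg.norm(d);P=np.eye(3)-np.outer(d,d);A=A+P;b=b+P@o
    p=np.linalg.solve(A,b)
    return p,[round(float(1e3*np.linalg.norm(np.cross(p-o,d/np.linalg.norm(d)))),1) for o,d in rs]
def proj(f,p,st=None):
    if "view" in f: V=f["view"]
    else:
        W=np.eye(4);W[:3,:3]=R.from_quat(st["tool_rot"]).as_matrix();W[:3,3]=st["tcp_pos"];V=np.linalg.inv(W@f["T_tool_cam"])
    c=V[:3,:3]@p+V[:3,3];return f["cx"]+f["fx"]*c[0]/-c[2],f["cy"]-f["fy"]*c[1]/-c[2]
E
python3 - <<'E'
from h import *
d=pickle.load(open("f0.pkl","rb"))
def crop(n,x,y,w,h): return cv2.resize(d[n]["img"][y:y+h,x:x+w,::-1],(400,300),interpolation=cv2.INTER_CUBIC)
a=np.hstack([crop("side",340,215,100,75),crop("side",275,130,100,75)])
b=np.hstack([crop("scene",225,225,100,75),crop("scene",355,220,100,75)])
cv2.imwrite("pics/crop.png",np.vstack([a,b]))
for n in("side","scene"):
    f=d[n];hsv=cv2.cvtColor(f["img"],cv2.COLOR_RGB2HSV)
    for name,lo,hi in(("green",(45,120,60),(80,255,255)),("brass",(12,130,120),(28,255,255))):
        m=cv2.inRange(hsv,lo,hi)
        k,l,s,c=cv2.connectedComponentsWithStats(m)
        for i in range(1,k):
            if s[i,4]>60: print(n,name,s[i],c[i].round(1), onz(f,c[i],.138 if name=="green" else .172).round(3))
E
```

```text
side green [ 348  232   71   51 2075] [381.7 257.3] [ 0.558 -0.149  0.138]
side brass [420 127  16  11  82] [427.6 132.1] [0.921 0.155 0.172]
side brass [449 150  20  14 115] [458.5 156.3] [0.921 0.025 0.172]
side brass [483 176  23  17 145] [493.3 183.8] [ 0.921 -0.105  0.172]
side brass [ 495  186   74   61 2103] [531.5 215.3] [ 0.917 -0.234  0.172]
side brass [354 226  51  13 233] [378.9 232.4] [ 0.575 -0.108  0.172]
side brass [563 238  34  26 266] [578.8 250.9] [ 0.92  -0.364  0.172]
side brass [ 429  403   59   38 1832] [457.9 421.6] [ 0.442 -0.524  0.172]
scene green [ 240  245   61   46 1456] [272.1 271.3] [ 0.574 -0.139  0.138]
scene brass [278 243  15  35 158] [284.8 260.6] [ 0.578 -0.107  0.172]
scene brass [115 281  44  32 718] [136.9 296.1] [ 0.664 -0.428  0.172]
scene brass [237 459  75  21 810] [277.8 473.7] [ 1.079 -0.139  0.172]
```

View pics/crop.png

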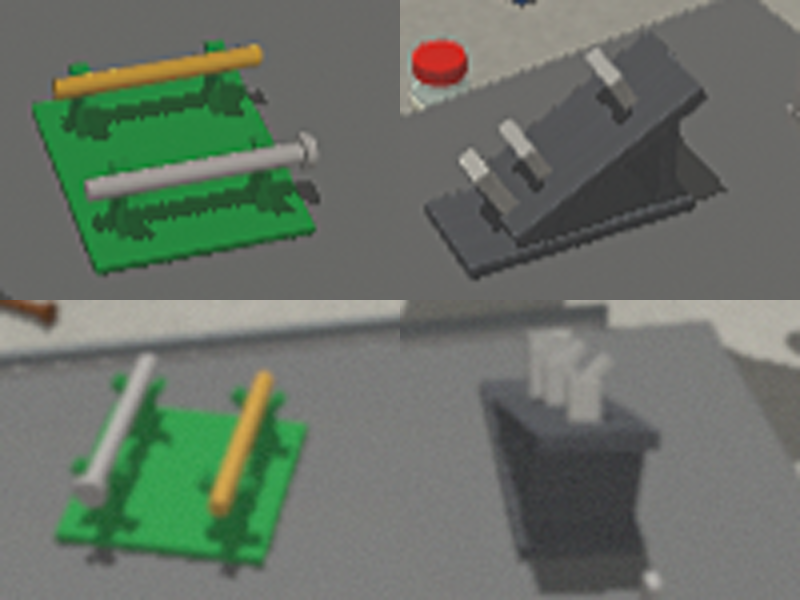

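The crop confirms the choice: the silver pin has a disc head at side (417.5,252) and its tip at (362.5,262). The headless brass rod lies in the other slot. The gauge stop is at side (296,175), with rests at (306,167) and (327,150).

```bash
python3 - <<'E'
from h import *
d=pickle.load(open("f0.pkl","rb"));S,C=d["side"],d["scene"]
for n,a,b in(("tip",(362.5,262.2),(262.5,240)),("head",(417.5,251.8),(247.5,271.8))):
    print(n,onz(S,a,.172).round(3),onz(C,b,.172).round(3),*tri(ray(S,a),ray(C,b)))
# gauge: slab upper corners, stop/rests tops
for n,a in(("stop",(296,175)),("rest1",(306,167)),("rest2",(327.5,150))):
    for z in(.19,.21,.25): print(n,z,onz(S,a,z).round(3))
c=lambda x,y:(275+(x-400)/4,130+y/4)
e=lambda x,y:(355+(x-400)/4,220+(y-300)/4)
for n,a,b in(("slabTopL",c(650,33),e(657,433)),("slabTopR",c(705,95),e(540,440))): print(n,*tri(ray(S,a),ray(C,b)))
for p in((425,207),(475,275),(690,205)): print("base",onz(S,c(*p),.135).round(3))
# wrist cam position with tool down over pin
E
```

```text
tip [ 0.495 -0.164  0.172] [ 0.493 -0.159  0.172] [ 0.49448368 -0.16080665  0.1716069 ] [2.4, 2.4]
head [ 0.614 -0.196  0.172] [ 0.609 -0.194  0.172] [ 0.61256411 -0.19519957  0.17380428] [2.2, 2.2]
stop 0.19 [0.498 0.143 0.19 ]
stop 0.21 [0.487 0.12  0.21 ]
stop 0.25 [0.464 0.075 0.25 ]
rest1 0.19 [0.535 0.159 0.19 ]
rest1 0.21 [0.523 0.136 0.21 ]
rest1 0.25 [0.498 0.09  0.25 ]
rest2 0.19 [0.619 0.196 0.19 ]
rest2 0.21 [0.604 0.172 0.21 ]
rest2 0.25 [0.575 0.124 0.25 ]
slabTopL [0.64403453 0.19073042 0.22217395] [1.1, 1.1]
slabTopR [0.64204776 0.12336484 0.21906461] [3.5, 3.5]
base [0.482 0.199 0.135]
base [0.48  0.124 0.135]
base [0.634 0.117 0.135]
```

```bash

python3 -m handwheel '[{"offset":[0,0,30],"rotation":[0,0,0],"jaw":0.3},{"offset":[0,0,30],"rotation":[0,0,0],"jaw":0.3},{"offset":[16.7,-32.7,0],"rotation":[0,0,0.5],"jaw":0.3},{"offset":[16.7,-32.7,0],"rotation":[0,0,0.5],"jaw":0.3},{"offset":[16.7,-32.7,0],"rotation":[0,0,0.5],"jaw":0.3},{"offset":[16.7,-32.7,0],"rotation":[0,0,0.5],"jaw":0.3},{"offset":[16.7,-32.7,0],"rotation":[0,0,0.5],"jaw":0.3},{"offset":[16.7,-32.7,0],"rotation":[0,0,0.5],"jaw":0.3}]' 40
python3 -m handwheel '[{"offset":[16.7,-32.7,0],"rotation":[0,0,0.5],"jaw":0.3},{"offset":[16.7,-32.7,0],"rotation":[0,0,0.5],"jaw":0.3},{"offset":[16.7,-32.7,0],"rotation":[0,0,0.5],"jaw":0.3},{"offset":[16.7,-32.7,0],"rotation":[0,0,0.5],"jaw":0.3},{"offset":[16.7,-32.7,0],"rotation":[0,0,0.5],"jaw":0.3},{"offset":[16.7,-32.7,0],"rotation":[0,0,0.5],"jaw":0.3},{"offset":[16.7,-32.7,0],"rotation":[0,0,0.5],"jaw":0.3},{"offset":[16.7,-32.7,0],"rotation":[0,0,0.5],"jaw":0.3}]'
python3 -m handwheel '[{"offset":[16.7,-32.7,0],"rotation":[0,0,0.5],"jaw":0.3},{"offset":[16.7,-32.7,0],"rotation":[0,0,0.5],"jaw":0.3},{"offset":[16.7,-32.7,0],"rotation":[0,0,0.5],"jaw":0.3},{"offset":[16.7,-32.7,0],"rotation":[0,0,0],"jaw":0.3},{"offset":[16.7,-32.7,0],"rotation":[0,0,0],"jaw":0.3},{"offset":[16.7,-32.7,0],"rotation":[0,0,0],"jaw":0.3},{"offset":[0,0,0],"rotation":[0,0,0],"jaw":0.3},{"offset":[0,0,0],"rotation":[0,0,0],"jaw":0.3}]'
python3 - <<'E'
from rig import robot
from h import *
s=robot.get_state();f=robot.grab_frame("wrist");pickle.dump((s,f),open("w1.pkl","wb"))
cv2.imwrite("pics/w1.png",f["img"][:,:,::-1])
print(s["tcp_pos"],s["tool_rot"],s["time_s"])
for p in((.4945,-.161,.172),(.6125,-.195,.174)):print(proj(f,np.array(p),s))
E
```

```text
time_s: 0.82
tcp_pos: [0.3182, 0.2798, 0.2912]
tool_rot: [0.186, 0.983, -0.0, 0.0]
wrist_force: [1.7, 0.2, 0.7]
opening: 0.0557
gripper_force: 0.0
time_s: 1.48
tcp_pos: [0.4519, 0.018, 0.2913]
tool_rot: [0.152, 0.988, 0.0, 0.0]
wrist_force: [0.6, 0.8, 0.0]
opening: 0.0556
gripper_force: 0.0
time_s: 2.15
tcp_pos: [0.552, -0.178, 0.2899]
tool_rot: [0.141, 0.99, 0.0, -0.001]
wrist_force: [-0.8, -0.4, 0.1]
opening: 0.0558
gripper_force: 0.0
[ 0.5519911  -0.17798237  0.28993457] [ 1.40610771e-01  9.90064434e-01  1.37492720e-04 -1.00447515e-03] 2.15
(np.float64(318.7512709030923), np.float64(149.32607211358626))
(np.float64(319.18446066596215), np.float64(327.47200162763215))
```

View pics/w1.png

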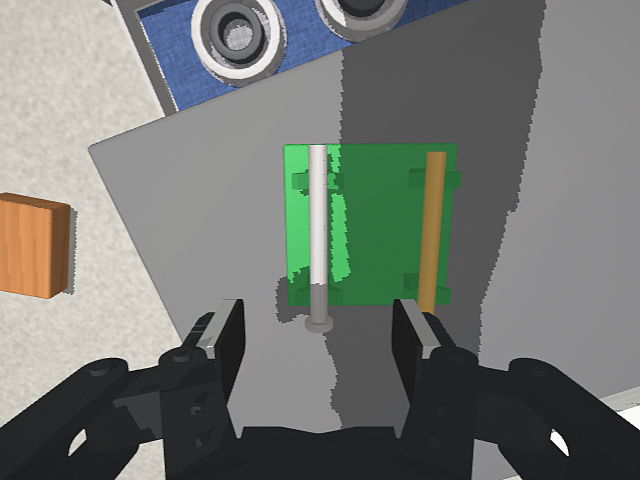

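The wrist view shows the pin with its tip at (318,146) and head at (319,325). It lies parallel to the pads and centred between them, within 3 mm of the estimate, so I go down and grip.

```bash

python3 -m handwheel '[{"offset":[-2,0.5,-22],"rotation":[0,0,0],"jaw":0.3},{"offset":[0,0,-22],"rotation":[0,0,0],"jaw":0.3},{"offset":[0,0,-22],"rotation":[0,0,0],"jaw":0.3},{"offset":[0,0,-22],"rotation":[0,0,0],"jaw":0.3},{"offset":[0,0,-22],"rotation":[0,0,0],"jaw":0.3},{"offset":[0,0,-18],"rotation":[0,0,0],"jaw":0.3},{"offset":[0,0,-9],"rotation":[0,0,0],"jaw":0.3},{"offset":[0,0,0],"rotation":[0,0,0],"jaw":0.3}]' 40
python3 -m handwheel '[{"offset":[0,0,0],"rotation":[0,0,0],"jaw":-0.3},{"offset":[0,0,0],"rotation":[0,0,0],"jaw":-0.6},{"offset":[0,0,0],"rotation":[0,0,0],"jaw":-0.8},{"offset":[0,0,0],"rotation":[0,0,0],"jaw":-1},{"offset":[0,0,0],"rotation":[0,0,0],"jaw":-1},{"offset":[0,0,0],"rotation":[0,0,0],"jaw":-1},{"offset":[0,0,0],"rotation":[0,0,0],"jaw":-1},{"offset":[0,0,0],"rotation":[0,0,0],"jaw":-1}]' 60
```

```text
time_s: 2.87
tcp_pos: [0.5484, -0.1744, 0.1528]
tool_rot: [0.139, 0.99, 0.0, -0.002]
wrist_force: [0.3, -1.4, -0.0]
opening: 0.0554
gripper_force: 0.0
time_s: 3.53
tcp_pos: [0.5502, -0.1773, 0.1557]
tool_rot: [0.14, 0.99, -0.001, 0.001]
wrist_force: [-2.6, -5.5, 5.1]
opening: 0.0099
gripper_force: 58.5
```

```bash

python3 -m handwheel '[{"offset":[0,0,10],"rotation":[0,0,0],"jaw":-1},{"offset":[0,0,35],"rotation":[0,0,0],"jaw":-1},{"offset":[0,0,40],"rotation":[0,0,0],"jaw":-1},{"offset":[0,0,40],"rotation":[0,0,0],"jaw":-1},{"offset":[-3,26,0],"rotation":[0,0,3.5],"jaw":-1},{"offset":[-3,26,0],"rotation":[0,0,3.5],"jaw":-1},{"offset":[-3,26,0],"rotation":[0,0,3.5],"jaw":-1},{"offset":[-3,26,0],"rotation":[0,0,3.5],"jaw":-1}]' 60
python3 -m handwheel '[{"offset":[-3,26,0],"rotation":[0,-5,0],"jaw":-1},{"offset":[-3,26,0],"rotation":[0,-5,0],"jaw":-1},{"offset":[-3,26,0],"rotation":[0,-5,0],"jaw":-1},{"offset":[-3,26,0],"rotation":[0,-5,0],"jaw":-1},{"offset":[-3,26,0],"rotation":[0,-5,0],"jaw":-1},{"offset":[-3,26,0],"rotation":[0,-5,0],"jaw":-1},{"offset":[0,0,0],"rotation":[0,0,0],"jaw":-1},{"offset":[0,0,0],"rotation":[0,0,0],"jaw":-1}]'
python3 - <<'E'
from rig import robot
from h import *
s=robot.get_state();f=robot.grab_frame("wrist");g=robot.grab_frame("side");pickle.dump((s,f,g),open("w2.pkl","wb"))
cv2.imwrite("pics/w2.png",f["img"][:,:,::-1])
cv2.imwrite("pics/s2.png",cv2.resize(g["img"][100:250,240:440,::-1],(800,600),interpolation=cv2.INTER_CUBIC))
print(s["tcp_pos"],R.from_quat(s["tool_rot"]).as_matrix().round(3),s["time_s"])
E
```

```text
time_s: 4.2
tcp_pos: [0.5376, -0.0708, 0.2806]
tool_rot: [0.016, 1.0, 0.0, 0.001]
wrist_force: [0.4, 0.6, -0.3]
opening: 0.01
gripper_force: 58.6
time_s: 4.87
tcp_pos: [0.5179, 0.0856, 0.2797]
tool_rot: [0.015, 0.966, 0.005, 0.259]
wrist_force: [0.7, -0.3, -0.6]
opening: 0.0098
gripper_force: 58.7
[0.51787366 0.08561223 0.27972523] [[-0.866  0.027  0.5  ]
 [ 0.032  0.999  0.002]
 [-0.5    0.018 -0.866]] 4.8667
```

View pics/w2.png

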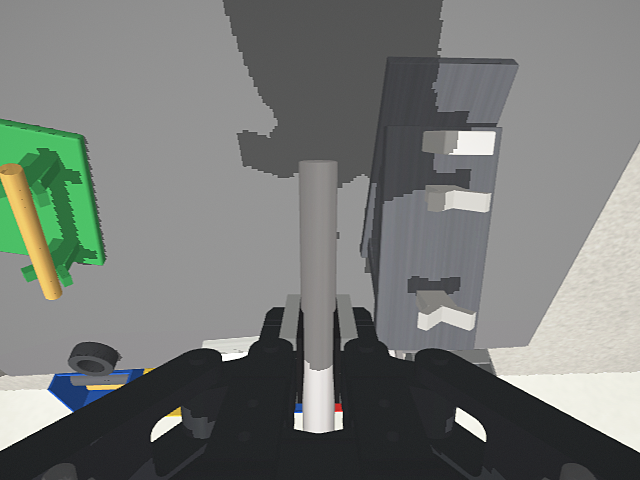

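View pics/s2.png

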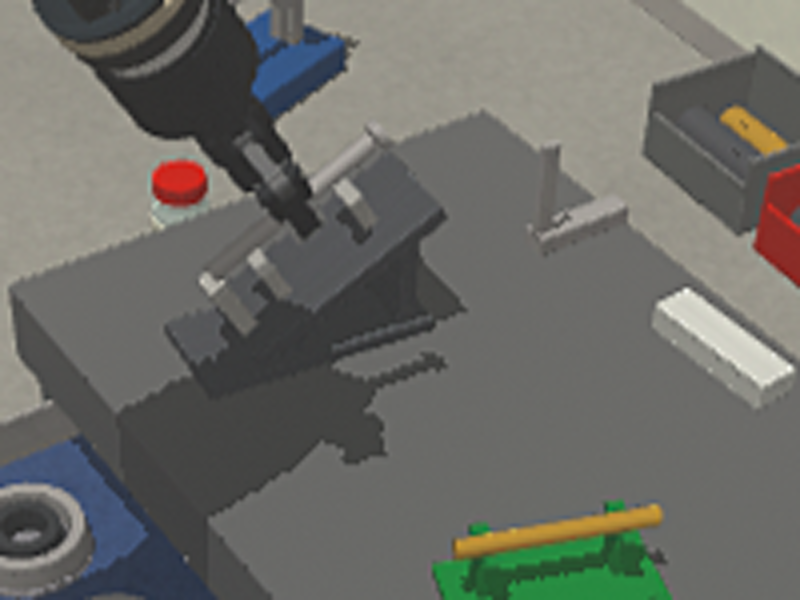

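The wrist view shows the pin held straight, with its tip at (318,160). The gauge slab corners are near (386,126), (502,127), (378,347) and (474,350). The stop's upslope edge is at about (465–494,154), and the rests are at rows 195 and 310. The side crop shows the pin parallel to the bed slope.

```bash
python3 - <<'E'
from h import *
s,f,g=pickle.load(open("w2.pkl","rb"))
cv2.imwrite("pics/w2c.png",cv2.resize(f["img"][110:360,355:535,::-1],None,fx=2.4,fy=2.4,interpolation=cv2.INTER_CUBIC) if 0 else cv2.resize(f["img"][115:355,360:520,::-1],(400,600),interpolation=cv2.INTER_CUBIC))
gray=cv2.cvtColor(f["img"],cv2.COLOR_RGB2GRAY)
c=np.float32([[386,126],[502,127],[378,347],[474,350]])
c=cv2.cornerSubPix(gray,c.reshape(-1,1,2).copy(),(5,5),(-1,-1),(3,30,.01)).reshape(-1,2);print(c)
Rm=R.from_quat(s["tool_rot"]).as_matrix();t=np.array(s["tcp_pos"])
# pin tip in tool coords, on plane tool z=-.019
o,d=ray(f,(318.5,161),s);ot=Rm.T@(o-t);dt=Rm.T@d;print("tip tool",(ot+dt*(-.019-ot[2])/dt[2]).round(4))
for x0 in(.54,.55,.56,.57):
  B=R.from_euler("ZY",[-2,-30],degrees=True).as_matrix();O=np.array([x0,.155,.218])
  def onb(uv,z):
    o,d=ray(f,uv,s);o=B.T@(o-O);d=B.T@d;return (1e3*(o+d*(z-o[2])/d[2])).round(1)
  print(x0,[onb(p,-.034)[:2] for p in c],"stop",onb((465,154),.006)[:2],onb((494,155),.006)[:2])
E
```

```text
[[385.63092 125.44833]
 [502.      127.     ]
 [378.      347.     ]
 [473.78473 348.29117]]
tip tool [ 0.0606 -0.     -0.019 ]
0.54 [array([-59.4, -29.3]), array([-58.3,  38.5]), array([ 83.1, -28.4]), array([85. , 36.5])] stop [-45.    3.2] [-44.5  17.6]
0.55 [array([-68.1, -28.7]), array([-67.1,  40.4]), array([ 77.3, -27.8]), array([79.2, 38.5])] stop [-53.4   4.7] [-52.9  19.5]
0.56 [array([-76.9, -28.1]), array([-75.8,  42.4]), array([ 71.5, -27.3]), array([73.4, 40.4])] stop [-61.9   6.3] [-61.3  21.4]
0.57 [array([-85.6, -27.6]), array([-84.5,  44.4]), array([ 65.7, -26.7]), array([67.7, 42.3])] stop [-70.3   7.8] [-69.7  23.3]
```

View pics/w2c.png

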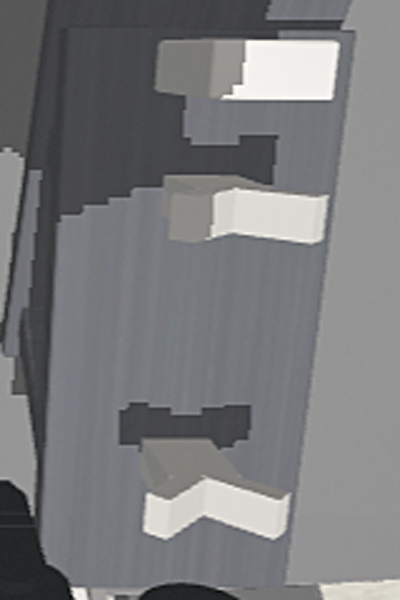

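The zoomed crop shows the full stop top face spanning about px 445–495 at row 154, a 26 mm width that matches. The V apex of the upper rest is near px (442,312). I use these for the fit.

```bash
cat > bed.py <<'E'
from h import *
B=R.from_euler("ZY",[-2,-30],degrees=True).as_matrix()
def onb(f,s,uv,z,O):
    o,d=ray(f,uv,s);o=B.T@(o-O);d=B.T@d;return (1e3*(o+d*(z-o[2])/d[2])).round(1)
E
python3 - <<'E'
from bed import *
s,f,g=pickle.load(open("w2.pkl","rb"))
O=np.array([.558,.155,.218]);k=lambda x,y:(360+x/2.5,115+y/2.5)
for n,p,z in(("stopL",(210,98),6),("stopR",(336,98),6),("r2 L up",(150,538),4),("r2 R up",(283,538),4),("r2 L dn",(145,490),4),("r2 R dn",(290,490),4),("r2 apex up",(205,508),-8.5),("r2 apex dn",(205,480),-8.5),("r1 L up",(170,240),4),("r1 R up",(325,243),4),("r1 R dn",(328,195),4),("r1 apex up",(215,236),-8.5)):
    print(n,onb(f,s,k(*p),z/1e3,O))
o,d=ray(f,(318.5,161),s)
Rm=R.from_quat(s["tool_rot"]).as_matrix();t=np.array(s["tcp_pos"])
G=t+Rm@[0,0,-.019];print("grasp bed",1e3*B.T@(G-O),"pin origin bed",1e3*B.T@(t+Rm@[.0006,0,-.019]-O),"pin dir bed",B.T@Rm@[-1,0,0])
E
```

```text
stopL [-60.1  -4.9   6. ]
stopR [-60.   21.2   6. ]
r2 L up [ 40.3 -10.2   4. ]
r2 R up [40.7 21.2  4. ]
r2 L dn [ 28.1 -12.1   4. ]
r2 R dn [28.5 21.6  4. ]
r2 apex up [38.9  6.6 -8.5]
r2 apex dn [31.4  6.  -8.5]
r1 L up [-30.3 -10.5   4. ]
r1 R up [-29.4  23.2   4. ]
r1 R dn [-39.8  22.7   4. ]
r1 apex up [-28.8   3.5  -8.5]
grasp bed [ -1.76600891 -71.11611004  91.29215987] pin origin bed [ -2.36600791 -71.11502035  91.29229074] pin dir bed [ 9.99998327e-01 -1.81614967e-03 -2.18126843e-04]
```

```bash

python3 -m handwheel '[{"offset":[2,19.4,0.7],"rotation":[0,0,0],"jaw":-1},{"offset":[2,19.4,0.7],"rotation":[0,0,0],"jaw":-1},{"offset":[2,19.4,0.7],"rotation":[0,0,0],"jaw":-1},{"offset":[1.4,19.3,0.6],"rotation":[0,0,-0.4],"jaw":-1},{"offset":[9.4,-0.3,-16.2],"rotation":[0,0,0],"jaw":-1},{"offset":[9.4,-0.3,-16.2],"rotation":[0,0,0],"jaw":-1},{"offset":[9.4,-0.3,-16.2],"rotation":[0,0,0],"jaw":-1},{"offset":[9.4,-0.3,-16.2],"rotation":[0,0,0],"jaw":-1}]' 60
python3 -m handwheel '[{"offset":[0,0,0],"rotation":[0,0,0],"jaw":-1},{"offset":[0,0,0],"rotation":[0,0,0],"jaw":-1},{"offset":[0,0,0],"rotation":[0,0,0],"jaw":-1},{"offset":[0,0,0],"rotation":[0,0,0],"jaw":-1},{"offset":[0,0,0],"rotation":[0,0,0],"jaw":-1},{"offset":[0,0,0],"rotation":[0,0,0],"jaw":-1},{"offset":[0,0,0],"rotation":[0,0,0],"jaw":-1},{"offset":[0,0,0],"rotation":[0,0,0],"jaw":-1}]'
python3 - <<'E'
from rig import robot
from bed import *
s=robot.get_state();f=robot.grab_frame("wrist");g=robot.grab_frame("side");pickle.dump((s,f,g),open("w3.pkl","wb"))
w=cv2.resize(f["img"][60:360,220:420,::-1],(400,600),interpolation=cv2.INTER_CUBIC)
v=cv2.resize(g["img"][110:230,270:350,::-1],(400,600),interpolation=cv2.INTER_CUBIC)
cv2.imwrite("pics/w3.png",np.hstack([w,v]))
O=np.array([.558,.155,.218]);Rm=R.from_quat(s["tool_rot"]).as_matrix();t=np.array(s["tcp_pos"])
print("pin origin bed",1e3*B.T@(t+Rm@[.0006,0,-.019]-O),"dir",B.T@Rm@[-1,0,0])
E
```

```text
time_s: 5.63
tcp_pos: [0.567, 0.1597, 0.2171]
tool_rot: [0.021, 0.966, 0.003, 0.259]
wrist_force: [-0.8, 0.5, -1.5]
opening: 0.0099
gripper_force: 58.8
time_s: 6.3
tcp_pos: [0.5647, 0.1606, 0.2176]
tool_rot: [0.02, 0.966, 0.004, 0.259]
wrist_force: [0.6, -0.5, -1.1]
opening: 0.01
gripper_force: 58.9
pin origin bed [ 4.85700647  5.53474891 15.42775521] dir [ 9.99941329e-01 -1.08296415e-02  2.38881916e-04]
```

View pics/w3.png

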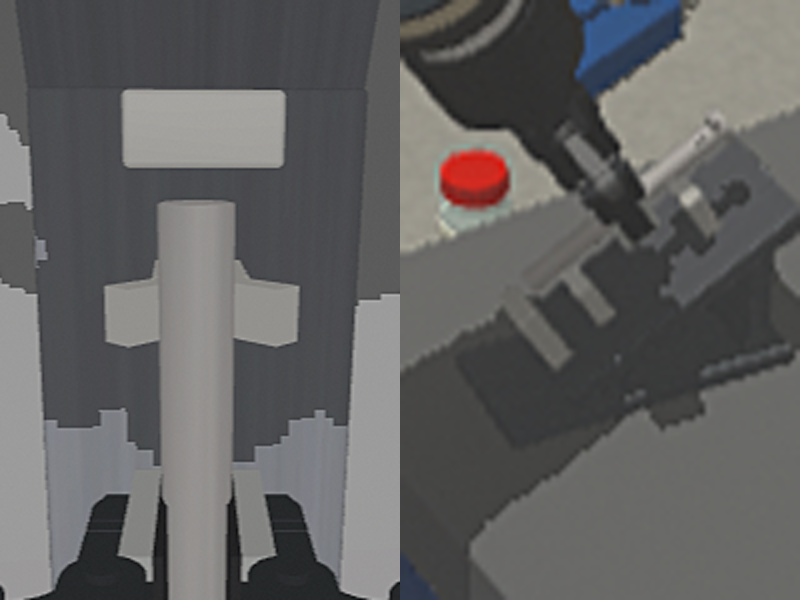

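Pin and slab edges are parallel. The stop centre (crop 203) lies about 1 mm to +y of the pin (crop 197), and the tip is about 5 mm upslope of the stop. I correct by +1 mm in y and lower the pin.

```bash

python3 -m handwheel '[{"offset":[1.5,1.1,-2.6],"rotation":[0,0,0],"jaw":-1},{"offset":[1.5,0,-2.6],"rotation":[0,0,0],"jaw":-1},{"offset":[1.5,0,-2.6],"rotation":[0,0,0],"jaw":-1},{"offset":[1.5,0,-2.6],"rotation":[0,0,0],"jaw":-1},{"offset":[0.5,0,-0.9],"rotation":[0,0,0],"jaw":-1},{"offset":[0.5,0,-0.9],"rotation":[0,0,0],"jaw":-1},{"offset":[0,0,0],"rotation":[0,0,0],"jaw":-1},{"offset":[0,0,0],"rotation":[0,0,0],"jaw":-1}]' 60
python3 - <<'E'
from rig import robot
from bed import *
s=robot.get_state()
O=np.array([.558,.155,.218]);Rm=R.from_quat(s["tool_rot"]).as_matrix();t=np.array(s["tcp_pos"])
print("pin origin bed",1e3*B.T@(t+Rm@[.0006,0,-.019]-O),"F bed",B.T@s["wrist_force"])
E
```

```text
time_s: 7.07
tcp_pos: [0.5711, 0.1613, 0.206]
tool_rot: [0.02, 0.966, 0.004, 0.259]
wrist_force: [-17.0, -2.8, 18.0]
opening: 0.0101
gripper_force: 61.6
pin origin bed [4.54967689 6.51141044 2.1695632 ] F bed [-5.63816943 -3.38406309 24.01113513]
```

```bash

python3 -m handwheel '[{"offset":[-0.3,0,0.6],"rotation":[0,0,0],"jaw":-1},{"offset":[-0.9,0,-0.5],"rotation":[0,0,0],"jaw":-1},{"offset":[-0.9,0,-0.5],"rotation":[0,0,0],"jaw":-1},{"offset":[-0.9,0,-0.5],"rotation":[0,0,0],"jaw":-1},{"offset":[-0.9,0,-0.5],"rotation":[0,0,0],"jaw":-1},{"offset":[0,0,0],"rotation":[0,0,0],"jaw":-1},{"offset":[0,0,0],"rotation":[0,0,0],"jaw":-1},{"offset":[0,0,0],"rotation":[0,0,0],"jaw":-1}]' 60
cat > st.py <<'E'
from rig import robot
from bed import *
s=robot.get_state()
O=np.array([.558,.155,.218]);Rm=R.from_quat(s["tool_rot"]).as_matrix();t=np.array(s["tcp_pos"])
print("pin origin bed",1e3*B.T@(t+Rm@[.0006,0,-.019]-O),"F bed",B.T@s["wrist_force"],"M",B.T@s["wrist_torque"])
E
python3 st.py
```

```text
time_s: 7.73
tcp_pos: [0.5696, 0.1614, 0.2055]
tool_rot: [0.021, 0.965, 0.004, 0.261]
wrist_force: [-0.6, -3.1, 8.9]
opening: 0.0098
gripper_force: 59.6
pin origin bed [2.9593953  6.5653598  2.48098996] F bed [ 4.04893878 -3.15590995  7.94728467] M [-0.50922314 -0.2420636  -0.02761835]
```

```bash

python3 -m handwheel '[{"offset":[-0.9,0,-0.5],"rotation":[0,0,0],"jaw":-1},{"offset":[-0.9,0,-0.5],"rotation":[0,0,0],"jaw":-1},{"offset":[-0.9,0,-0.5],"rotation":[0,0,0],"jaw":-1},{"offset":[0,0,0],"rotation":[0,0,0],"jaw":-1},{"offset":[0,0,0],"rotation":[0,0,0],"jaw":-1},{"offset":[0,0,0],"rotation":[0,0,0],"jaw":-1},{"offset":[0,0,0],"rotation":[0,0,0],"jaw":-1},{"offset":[0,0,0],"rotation":[0,0,0],"jaw":-1}]' 60; python3 st.py
```

```text
time_s: 8.4
tcp_pos: [0.567, 0.1615, 0.204]
tool_rot: [0.021, 0.965, 0.004, 0.261]
wrist_force: [0.8, -2.9, 7.6]
opening: 0.0099
gripper_force: 59.5
pin origin bed [-0.12628855  6.58088234  2.46676689] F bed [ 4.55807519 -2.8580115   6.10139902] M [-0.41971241 -0.26166624 -0.03119283]
```

```bash

python3 -m handwheel '[{"offset":[-0.9,0,-0.5],"rotation":[0,0,0],"jaw":-1},{"offset":[-0.9,0,-0.5],"rotation":[0,0,0],"jaw":-1},{"offset":[0,0,0],"rotation":[0,0,0],"jaw":-1},{"offset":[0,0,0],"rotation":[0,0,0],"jaw":-1},{"offset":[0,0,0],"rotation":[0,0,0],"jaw":-1},{"offset":[0,0,0],"rotation":[0,0,0],"jaw":-1},{"offset":[0,0,0],"rotation":[0,0,0],"jaw":-1},{"offset":[0,0,0],"rotation":[0,0,0],"jaw":-1}]' 60; python3 st.py
```

```text
time_s: 9.07
tcp_pos: [0.5668, 0.1617, 0.2042]
tool_rot: [0.021, 0.965, 0.004, 0.262]
wrist_force: [8.0, -2.6, 6.3]
opening: 0.01
gripper_force: 58.9
pin origin bed [-0.20810353  6.72119435  2.70968624] F bed [10.10865562 -2.32276779  1.40556674] M [-0.54518984 -1.46171376  0.04919733]
```

```bash

python3 -m handwheel '[{"offset":[0.4,0,-0.7],"rotation":[0,0,0],"jaw":-1},{"offset":[0,0,0],"rotation":[0,0,0],"jaw":-1},{"offset":[0,0,0],"rotation":[0,0,0],"jaw":-1},{"offset":[0,0,0],"rotation":[0,0,0],"jaw":-1},{"offset":[0,0,0],"rotation":[0,0,0],"jaw":-1},{"offset":[0,0,0],"rotation":[0,0,0],"jaw":-1},{"offset":[0,0,0],"rotation":[0,0,0],"jaw":-1},{"offset":[0,0,0],"rotation":[0,0,0],"jaw":-1}]' 20; python3 st.py
python3 -m handwheel '[{"offset":[0,0,0],"rotation":[0,0,0],"jaw":-0.7},{"offset":[0,0,0],"rotation":[0,0,0],"jaw":-0.6},{"offset":[0,0,0],"rotation":[0,0,0],"jaw":-0.5},{"offset":[0,0,0],"rotation":[0,0,0],"jaw":-0.4},{"offset":[0,0,0],"rotation":[0,0,0],"jaw":-0.3},{"offset":[0,0,0],"rotation":[0,0,0],"jaw":-0.3},{"offset":[0,0,0],"rotation":[0,0,0],"jaw":-0.3},{"offset":[0,0,0],"rotation":[0,0,0],"jaw":-0.3}]' 20; python3 st.py
```

```text
time_s: 9.73
tcp_pos: [0.567, 0.1616, 0.204]
tool_rot: [0.021, 0.965, 0.004, 0.263]
wrist_force: [2.6, -3.6, 12.7]
opening: 0.0099
gripper_force: 60.1
pin origin bed [-0.18352237  6.6670854   2.46097031] F bed [ 8.71159465 -3.53401364  9.62269909] M [-0.65336501 -1.06525919 -0.05893019]
time_s: 10.4
tcp_pos: [0.5637, 0.1616, 0.2003]
tool_rot: [0.02, 0.966, 0.004, 0.259]
wrist_force: [-0.4, -1.0, 0.3]
opening: 0.03
gripper_force: 0.0
pin origin bed [-4.7002396   6.51688765  0.88228322] F bed [-0.1518402  -0.98496626  0.46540065] M [ 0.02642428  0.45716608 -0.00377186]
```

```bash

python3 -m handwheel '[{"offset":[-3,0.1,5.2],"rotation":[0,0,0],"jaw":-0.3},{"offset":[-6,0.2,10.4],"rotation":[0,0,0],"jaw":-0.3},{"offset":[-6,0.2,10.4],"rotation":[0,0,0],"jaw":-0.3},{"offset":[-7,0.2,12],"rotation":[0,0,0],"jaw":-0.3},{"offset":[-7,0.2,12],"rotation":[0,0,0],"jaw":-0.3},{"offset":[-7,0.2,12],"rotation":[0,0,0],"jaw":-0.3},{"offset":[-7,0.2,12],"rotation":[0,0,0],"jaw":-0.3},{"offset":[-7,0.2,12],"rotation":[0,0,0],"jaw":-0.3}]' 20
python3 -m handwheel '[{"offset":[0,0,0],"rotation":[0,0,0],"jaw":-0.3},{"offset":[0,0,0],"rotation":[0,0,0],"jaw":-0.3},{"offset":[0,0,0],"rotation":[0,0,0],"jaw":-0.3},{"offset":[0,0,0],"rotation":[0,0,0],"jaw":-0.3},{"offset":[0,0,0],"rotation":[0,0,0],"jaw":-0.3},{"offset":[0,0,0],"rotation":[0,0,0],"jaw":-0.3},{"offset":[0,0,0],"rotation":[0,0,0],"jaw":-0.3},{"offset":[0,0,0],"rotation":[0,0,0],"jaw":-0.3}]' 20
python3 - <<'E'
from rig import robot
from bed import *
s=robot.get_state();f=robot.grab_frame("wrist");g=robot.grab_frame("side");pickle.dump((s,f,g),open("w4.pkl","wb"))
w=cv2.resize(f["img"][100:400,220:420,::-1],(400,600),interpolation=cv2.INTER_CUBIC)
v=cv2.resize(g["img"][110:230,270:350,::-1],(400,600),interpolation=cv2.INTER_CUBIC)
cv2.imwrite("pics/w4.png",np.hstack([w,v]))
O=np.array([.558,.155,.218])
b=lambda p:proj(f,O+B@(np.array(p)/1e3),s)
for p in((-60,6.6,0),(-60,6.6,6),(60,6.6,6),(60,6.6,10)):u=b(p);print(p,(u[0]-220)*2,(u[1]-100)*2)
E
```

```text
time_s: 11.07
tcp_pos: [0.5132, 0.163, 0.2874]
tool_rot: [0.02, 0.966, 0.004, 0.259]
wrist_force: [-0.0, 0.0, 0.4]
opening: 0.0297
gripper_force: 0.0
time_s: 11.73
tcp_pos: [0.5138, 0.163, 0.286]
tool_rot: [0.02, 0.966, 0.003, 0.259]
wrist_force: [0.6, -0.0, 0.2]
opening: 0.0296
gripper_force: 0.0
(-60, 6.6, 0) 190.94833285058962 117.616526475549
(-60, 6.6, 6) 191.11777994996498 118.91597370846165
(60, 6.6, 6) 196.62563832975115 518.7150211496806
(60, 6.6, 10) 196.8156082602486 525.8523134202962
```

View pics/w4.png

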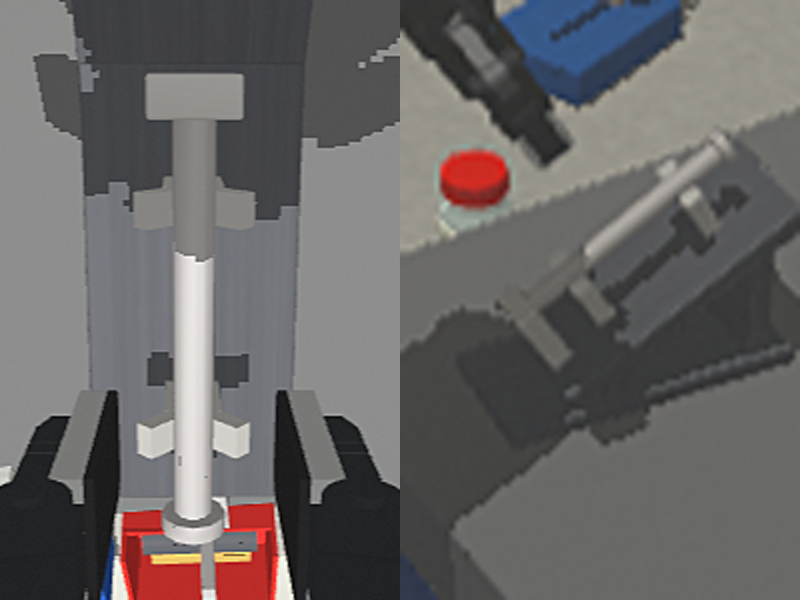

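The pin lies centred in both rests with its tip against the stop (crop (195,120)) and its head at the upper end (crop (193,520)). The gripper is clear of everything.

```bash
python3 -c "
from rig import robot
print(robot.hand_in())"
```

```text
the job is handed in; nothing more can be done
None
```

The steel pin lies in both V rests of the gauge, head up and tip against the end stop; it was let go only once seated, nothing else was touched, and the job was handed in at about 12 s.

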